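Load the engraver's blank feeder and start it

TASK

Load the feeder: stack all the wooden blanks that lie on the cutting mat into one square, aligned pile centred on the steel lift plate between its guide rods, long sides along the plate. Then crank the handwheel until the upper face of the top blank is flush with the steel feed ledge, and with the pile at that height twist the spring-return start knob clockwise to its stop and let it spring back. Leave the chisel, pencil case and wax tin where they are, and let go of everything.

Things in the scene. Friction and masses are not known exactly. Their poses are not given: they have to be found in the camera images.
- blank1: one of up to five identical flat wooden carving blanks (3 to 5 are present), 100 x 58 x 14 mm, about 65 g, plain wood with a thin pencilled cross on the upper face. Origin at the centre of the block; x along the 100 mm, y along the 58 mm, z through the 14 mm. They start lying singly on the fixed pale cutting mat, 3 mm thick (x 365 to 675, y 95 to 455 mm).
- blank2: one of up to five identical flat wooden carving blanks (3 to 5 are present), 100 x 58 x 14 mm, about 65 g, plain wood with a thin pencilled cross on the upper face. Origin at the centre of the block; x along the 100 mm, y along the 58 mm, z through the 14 mm. They start lying singly on the fixed pale cutting mat, 3 mm thick (x 365 to 675, y 95 to 455 mm).
- blank3: one of up to five identical flat wooden carving blanks (3 to 5 are present), 100 x 58 x 14 mm, about 65 g, plain wood with a thin pencilled cross on the upper face. Origin at the centre of the block; x along the 100 mm, y along the 58 mm, z through the 14 mm. They start lying singly on the fixed pale cutting mat, 3 mm thick (x 365 to 675, y 95 to 455 mm).
- blank4: one of up to five identical flat wooden carving blanks (3 to 5 are present), 100 x 58 x 14 mm, about 65 g, plain wood with a thin pencilled cross on the upper face. Origin at the centre of the block; x along the 100 mm, y along the 58 mm, z through the 14 mm. They start lying singly on the fixed pale cutting mat, 3 mm thick (x 365 to 675, y 95 to 455 mm).
- blank5: one of up to five identical flat wooden carving blanks (3 to 5 are present), 100 x 58 x 14 mm, about 65 g, plain wood with a thin pencilled cross on the upper face. Origin at the centre of the block; x along the 100 mm, y along the 58 mm, z through the 14 mm. They start lying singly on the fixed pale cutting mat, 3 mm thick (x 365 to 675, y 95 to 455 mm).
- feeder: grey blank feeder, fixed to the bench. Origin on the bench below the lift plate's centre; x points to the handwheel (185 mm away), z up. Base 12 mm high: x -73 to +73 mm, y -163 to +50 mm, and on to x 244 mm within y +-50 mm. The feed ledge, a block with a steel top, 139 mm high, stands at y -85 to -163 mm, x -70 to +70 mm.
- plate_top (a point): centre of the upper face of the steel lift plate, 100 x 48 mm (x, y of the feeder), where the pile belongs, long side along x, between six upright guide rods, 8 mm thick, 60 mm high, on the plate: four at x +-46, y +-39 mm, two at x +-62, y 0 (6 mm play in y, 8 in x). 45 mm above the bench with the wheel at 0; the wheel moves it straight up and down (66 mm travel).
- ledge_top (a point): centre of the flat steel upper face of the feed ledge, 139 mm above the bench, 124 mm to the -y side of the plate's centre.
- wheel_center (a point): centre of the black handwheel on its vertical axis, in the plane of the rim, 145 mm above the bench. Rim: round bar 18 mm thick on a circle of 70 mm radius; four steel spokes 11 mm thick in the same plane; hub radius 18 mm. The frame turns with the wheel; spokes lie along its +x, -x, +y, -y. Grip across the rim from above between spokes.
- wheel (a joint): handwheel angle in rad, 0 to 11 (end stops), growing clockwise seen from above (at 0 a spoke points along the feeder's x). Each radian raises the lift plate 6 mm; turning back lowers it. It stays where it is left; turning takes about 0.35 N m (5 N at the rim).
- knob_grip (a point): middle of the grip bar of the black start knob on the grey control box (100 x 90 x 50 mm, fixed to the bench), 74 mm above the bench on the knob's vertical axis. The bar is 52 mm long, 16 mm wide, 26 mm high (its top 13 mm above this point) and lies along this frame's x, which turns with the knob.
- start_knob (a joint): angle of the spring-return start knob in rad: 0 at rest, growing clockwise seen from above, hard stop at 1.2. A spring (0.03 N m at rest, 0.15 N m at the stop) brings it back to 0 when it is let go.
- chisel: carving chisel with round wooden handle, 220 mm long, lying on the bench beside the mat; leave alone. Origin on the bench near its middle.
- pencil_case: black pencil case 75 x 160 x 50 mm behind the mat; leave alone. Origin at the centre of its underside.
- wax_tin: round metal tin of wax, 80 mm across, 45 mm high, on the right behind the control box; leave alone. Origin at the centre of its underside.
There are look-alikes about, which are no part of the job. There is more than one size of the part that bears knob_grip; the job needs the middle-sized.

How it is judged:
By the outcome, as a careful person would: the job done as asked, in the order asked, and still so for the second after the job is handed in, with the robot touching nothing.
Of blank1, blank2, blank3, blank4, blank5 only 3 to 5 are there at a start; the rules pass over those that are not, and their reading is None.
At some moment in a run one of blank1, blank2, blank3, blank4, blank5 may be knocked a few centimetres aside while the robot is not near it.
Once in a run the grip may slacken for a moment while it holds something.
It also fails if it takes over 210 s, if anything falls off the work surface, if the arm or the gripper's body presses on something with over 40 N, if the wrist force passes 120 N, or if a joint passes its speed limit or range.

ROBOT

A 7-joint arm with a two-finger parallel gripper is mounted at the origin on the work surface. World frame = base frame: x ahead of the robot, y to its left, z up, the work surface at z = 0. Lengths are in m, angles in rad, forces in N, time in s.
With the tool pointing down it reaches from about 0.425 to 0.875 m from the base axis. Payload 4.7 kg.
Tool frame: the origin (TCP) lies on the centre line of the jaws, within the pads' length; the fingertips stand tip_reach ahead of it and the grasp point (between the pads) is the TCP (tip_reach is the distance from the TCP to the fingertips, in m); z points along the fingers, y is the line along which they close (so a half turn about z gives the same grasp; the last joint's range is limited). The gripper opens to 85 mm and grips with 20 to 120 N. Pads are 22 mm wide; open, the fingers measure 114 mm over their backs; the gripper's body (76 mm by 85 mm) begins 54 mm behind the grasp point. The pads swing forward as they close: fully open they stand 13 mm farther back than shut.
Start: joints at [1.177, 0.321, -0.07, 1.45, 0.023, 1.371, -0.057], TCP at [0.258, -0.597, 0.223] pointing down, gripper open.
Joint ranges: [-2.86, 2.86], [-0.3, 2.09], [-1.38, 1.24], [0.06, 2.45], [-1.56, 4.7], [0.09, 2.05], [-2.69, 2.69]. Speed limits (rad/s): [2.57, 2.57, 3.14, 3.14, 3.14, 3.14, 3.14].

INTERFACE

Orientations are given as a unit quaternion [w, x, y, z].
In Python, from workcell import move_ptp, move_straight, set_joints, command_gripper, sleep, ik, get_state, snapshot, camera_model, Unreachable, sign_off, tip_reach gives the robot as it stands. Calls block until the motion is done:
- move_ptp(position, orientation): joint-space move of the TCP to a pose.
- move_straight(position, ori=None, speed=0.15): straight line of the TCP; ori=None keeps the orientation; speed is the mean speed in m/s.
- set_joints(angles): joint-space move.
- command_gripper(opening, effort=None): opening from 0.0 (shut) to 1.0 (fully open); effort is the grip in N (None keeps the last); returns when the fingers have stopped.
- sleep(seconds).
- ik(position, orientation): joint angles nearest the present ones, or None.
- get_state(): the state.
- snapshot(name): name is "side" or "top"; returns (picture, depth): 384x512x3 uint8, blue, green, red; 384x512 float32, m along the optical axis (not along the pixel's ray), 0 where there is no reading.
- camera_model(name): a dict with "mtx" (3x3 intrinsics, pixels), "world_to_cam" (4x4, takes a point from world to camera coordinates). Camera axes: x right, y up, looking along -z (the intrinsics and any distortion apply to the point x, -y, -z); pixel columns grow to the right and rows downward; lengths in m; the calibration is good to about 2 mm. A picture is of the moment at which its call begins. camera_model takes no time and is no camera call.
A pose or a line that the arm cannot do raises Unreachable and nothing moves.
- sign_off(): hands the job in; it is judged then, once.
The state is a dict: "t": time; "qpos": joint angles; "qd": joint speeds; "effort": joint torques, N m; "tcp_pos": TCP position; "ee_rot": TCP orientation; "wrist_force": force on the tool from outside, world axes, zero at the start; "ft_torque": the same for the moment, N m; "width": opening from 0.0 (shut) to 1.0 (fully open); "grasp_force": force on a finger pad.
Only numpy, scipy, OpenCV 4.12 (cv2) and the standard library are available. Lean on these libraries where they do the work, as an engineer would, in place of code of your own. Each camera call takes 0.05 s, during which the arm holds its last target. There are 200 camera calls.

## Working session

There is one attempt and no reset: what is moved stays moved. The work goes in short steps, each a Python script; the robot and the scene stay as the last script left them, time stands still between calls to the robot, and variables do not carry over. Pictures are saved under pics/ and viewed, at most 14 in all, crops included, and the job is handed in when it is done.

```bash
ls; mkdir -p pics; python3 - <<'E'
from workcell import *
import cv2,numpy as np
np.set_printoptions(precision=4,suppress=True)
for n in("top","side"):
    p,d=snapshot(n); cv2.imwrite(f"pics/{n}0.png",cv2.resize(p,(800,600),interpolation=cv2.INTER_CUBIC)); np.savez(f"{n}0.npz",p=p,d=d)
    m=camera_model(n); print(n,m)
s=get_state();print(s,tip_reach)
E
```

```text
pics
top {'mtx': array([[373.159 ,   0.    , 259.4823],
       [  0.    , 373.159 , 186.6461],
       [  0.    ,   0.    ,   1.    ]]), 'world_to_cam': array([[ 0.0086, -1.    , -0.0005, -0.034 ],
       [ 0.9925,  0.0085,  0.1219, -0.5424],
       [-0.1219, -0.0016,  0.9925, -1.4354],
       [ 0.    ,  0.    ,  0.    ,  1.    ]])}
side {'mtx': array([[400.8837,   0.    , 251.4413],
       [  0.    , 400.8837, 196.5721],
       [  0.    ,   0.    ,   1.    ]]), 'world_to_cam': array([[-0.8953, -0.4452,  0.018 ,  0.4508],
       [ 0.3275, -0.6302,  0.7039, -0.2579],
       [-0.302 ,  0.6361,  0.71  , -1.104 ],
       [ 0.    ,  0.    ,  0.    ,  1.    ]])}
{'t': 0.1, 'qpos': array([ 1.1771,  0.3218, -0.0701,  1.4516,  0.0226,  1.3708, -0.0569]), 'qd': array([-0.0005, -0.0034, -0.0005, -0.0029,  0.0012,  0.0002, -0.0017]), 'effort': array([  0.0004, -49.4877,  -0.384 , -31.521 ,   0.0128,   0.0074,
         0.    ]), 'tcp_pos': array([ 0.2575, -0.5963,  0.2218]), 'ee_rot': array([-0.0008,  0.9793,  0.2025, -0.0002]), 'wrist_force': array([-0.4012, -0.8962,  0.2124]), 'ft_torque': array([ 0.0134, -0.0152,  0.0221]), 'grasp_force': 0.0, 'width': 0.9984579614620945} 0.019
```

View pics/top0.png

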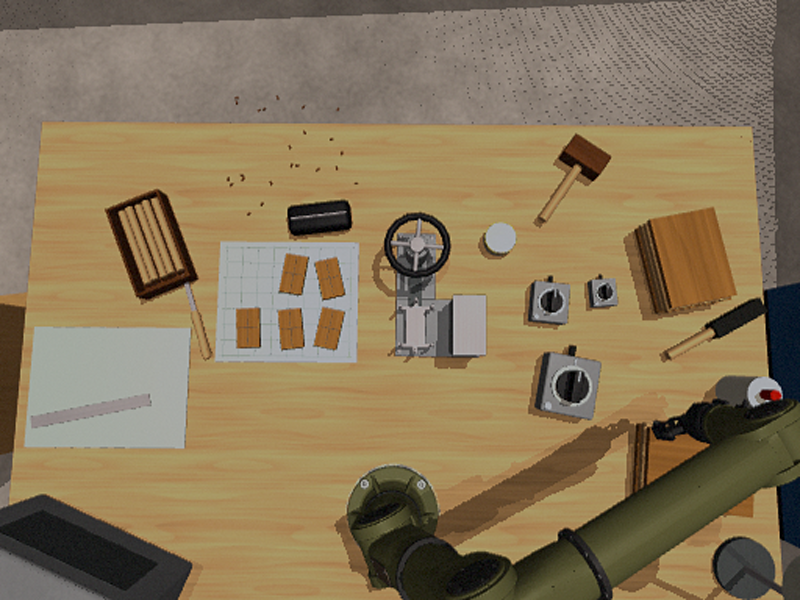

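View pics/side0.png

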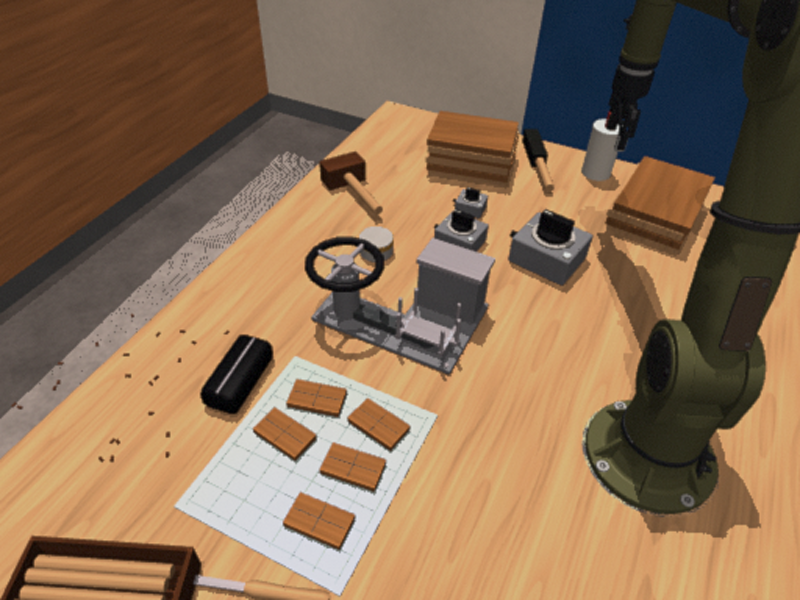

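The top view shows five blanks on the mat (top 800x600 px: (248,328), (291,329), (328,328), (293,274), (329,279)). The handwheel is at (417,244), the plate at (416,327) and the ledge at (469,325).

Things that could be confused:
- **Knobs:** boxes at (550,300), (603,291) and (568,384). The middle-sized one is (550,300).
- **Wooden stacks:** (690,260) and (690,470). These are not on the mat, so I leave them.
- **Steel tops:** the ledge (469,325) and the smaller plate (416,327).

Next I'll take measurements and close crops.

```bash
cat > h.py <<'E'
from workcell import *
import numpy as np, cv2
np.set_printoptions(precision=4,suppress=True)
def world(n,d):
    m=camera_model(n);K=m["mtx"];T=np.linalg.inv(m["world_to_cam"])
    v,u=np.mgrid[:d.shape[0],:d.shape[1]]
    c=np.stack([(u-K[0,2])/K[0,0]*d,-(v-K[1,2])/K[1,1]*d,-d,np.ones_like(d)],-1)
    return (c@T.T)[...,:3]
def ray(n,u,v):
    m=camera_model(n);K=m["mtx"];T=np.linalg.inv(m["world_to_cam"])
    r=T[:3,:3]@np.array([(u-K[0,2])/K[0,0],-(v-K[1,2])/K[1,1],-1]); return T[:3,3],r
def onplane(n,u,v,z):
    o,r=ray(n,u,v); return o+r*(z-o[2])/r[2]
def tri(a,b):  # pixels in top, side
    o1,r1=ray("top",*a);o2,r2=ray("side",*b)
    s=np.linalg.lstsq(np.stack([r1,-r2],1),o2-o1,rcond=None)[0]
    p,q=o1+r1*s[0],o2+r2*s[1]; return (p+q)/2,np.linalg.norm(p-q)
def blanks(p,n="top",z=0.017):
    """brown rectangles on the mat: list of x,y,yaw(long axis),size, from colour on plane z"""
    hsv=cv2.cvtColor(p,cv2.COLOR_BGR2HSV)
    m=((hsv[...,1]>90)&(hsv[...,2]>60)).astype(np.uint8)
    out=[]
    v,u=np.nonzero(m); P=np.array([onplane(n,a,b,z) for a,b in zip(u,v)])
    k=(P[:,0]>.37)&(P[:,0]<.67)&(P[:,1]>.1)&(P[:,1]<.45)
    m2=np.zeros_like(m); m2[v[k],u[k]]=1
    m2=cv2.morphologyEx(m2,cv2.MORPH_CLOSE,np.ones((3,3),np.uint8))
    for c in cv2.findContours(m2,cv2.RETR_EXTERNAL,cv2.CHAIN_APPROX_NONE)[0]:
        if cv2.contourArea(c)<200: continue
        w=np.array([onplane(n,a,b,z)[:2] for a,b in c[:,0,:]],np.float32)
        (x,y),(a,b),t=cv2.minAreaRect(w); t=np.radians(t)
        if a<b: t+=np.pi/2; a,b=b,a
        out.append((x,y,(t+np.pi/2)%np.pi-np.pi/2,a,b))
    return sorted(out)
E
python3 - <<'E'
from h import *
t=np.load("top0.npz");s=np.load("side0.npz")
for n,z in(("top",t),("side",s)):
    print(n);print(np.array(blanks(z["p"],n)))
    W=world(n,z["d"])
    for b in blanks(z["p"],n):
        k=np.hypot(W[...,0]-b[0],W[...,1]-b[1])<.02; print("z",np.median(W[k][:,2]),end=" ")
    print()
W=world("top",t["d"])
for nm,(u,v) in dict(ledge=(300,208),plate=(266,209),wheel=(267,156),knobbar=(353,193),box=(345,202)).items(): print(nm,np.median(W[v-1:v+2,u-1:u+2].reshape(-1,3),axis=0))
a=cv2.resize(t["p"][130:235,245:320],None,fx=5.3,fy=5.3,interpolation=cv2.INTER_CUBIC)
b=cv2.resize(t["p"][168:218,330:400],None,fx=5.5,fy=5.5,interpolation=cv2.INTER_CUBIC)
im=np.zeros((600,800,3),np.uint8);im[:a.shape[0],:a.shape[1]]=a;im[:b.shape[0],405:405+b.shape[1]]=b[:,:395]
c=cv2.resize(s["p"][118:160,268:320],None,fx=6,fy=6,interpolation=cv2.INTER_CUBIC);im[300:300+c.shape[0],405:405+c.shape[1]]=c
cv2.imwrite("pics/c1.png",im)
a=s["p"][145:240,190:325];cv2.imwrite("pics/c2.png",cv2.resize(a,None,fx=5.9,fy=5.9,interpolation=cv2.INTER_CUBIC))
E
```

```text
topTraceback (most recent call last):
  File "<stdin>", line 4, in <module>
  File "h.py", line 23, in blanks
    v,u=np.nonzero(m); P=np.array([onplane(n,a,b,z) for a,b in zip(u,v)])
                                   ~~~~~~~^^^^^^^^^
  File "h.py", line 13, in onplane
    o,r=ray(n,u,v); return o+r*(z-o[2])/r[2]
        ~~~^^^^^^^
  File "h.py", line 10, in ray
    m=camera_model(n);K=m["mtx"];T=np.linalg.inv(m["world_to_cam"])
ValueError: time passes only in moves, steps and waits
```

Too many `camera_model` calls in one run; I'll cache the model and use OpenCV for the mask.

```bash
python3 - <<'E'
s=open("h.py").read()
s=s.replace("def world","CM={n:camera_model(n) for n in('top','side')}\ndef world").replace("m=camera_model(n);","m=CM[n];")
open("h.py","w").write(s)
E
cat > m1.py <<'E'
from h import *
t=np.load("top0.npz");s=np.load("side0.npz")
for n,z in(("top",t),("side",s)):
    print(n);print(np.array(blanks(z["p"],n)))
    W=world(n,z["d"])
    for b in blanks(z["p"],n):
        k=np.hypot(W[...,0]-b[0],W[...,1]-b[1])<.02; print("z",np.median(W[k][:,2]),end=" ")
    print()
W=world("top",t["d"])
for nm,(u,v) in dict(ledge=(300,208),plate=(266,209),wheel=(267,156),knobbar=(353,193),box=(345,202)).items(): print(nm,np.median(W[v-1:v+2,u-1:u+2].reshape(-1,3),axis=0))
a=cv2.resize(t["p"][130:235,245:320],None,fx=5.3,fy=5.3,interpolation=cv2.INTER_CUBIC)
b=cv2.resize(t["p"][168:218,330:400],None,fx=5.5,fy=5.5,interpolation=cv2.INTER_CUBIC)
im=np.zeros((600,800,3),np.uint8);im[:a.shape[0],:a.shape[1]]=a;im[:b.shape[0],405:405+b.shape[1]]=b[:,:395]
c=cv2.resize(s["p"][118:160,268:320],None,fx=6,fy=6,interpolation=cv2.INTER_CUBIC);im[300:300+c.shape[0],405:405+c.shape[1]]=c
cv2.imwrite("pics/c1.png",im)
a=s["p"][145:240,190:325];cv2.imwrite("pics/c2.png",cv2.resize(a,None,fx=5.9,fy=5.9,interpolation=cv2.INTER_CUBIC))
E
python3 m1.py
```

```text
top
[[ 0.4493  0.2612  0.1297  0.0992  0.0587]
 [ 0.4505  0.3687  0.044   0.0991  0.0593]
 [ 0.4511  0.1644 -0.2019  0.0982  0.0584]
 [ 0.5783  0.1657  0.2351  0.1006  0.0577]
 [ 0.5888  0.2586 -0.1495  0.0991  0.0583]]
z 0.016634376314259125 z 0.01633194461883991 z 0.016590139029226236 z 0.016690623968683038 z 0.017632499515564337 
side
[[ 0.4475  0.2669  0.121   0.0991  0.0619]
 [ 0.449   0.1706 -0.207   0.102   0.0614]
 [ 0.449   0.3748  0.0656  0.1     0.0603]
 [ 0.5769  0.1724  0.2406  0.1006  0.0641]
 [ 0.5864  0.2643 -0.1637  0.1026  0.0608]]
z 0.01726499821616656 z 0.017292752041401793 z 0.01747533503212373 z 0.01732058029061828 z 0.017305822124223158 
ledge [ 0.453  -0.1769  0.1406]
plate [ 0.4542 -0.0554  0.0455]
wheel [ 0.641  -0.056   0.1523]
knobbar [ 0.515  -0.3834  0.0855]
box [ 0.4837 -0.3604  0.0518]
```

View pics/c1.png

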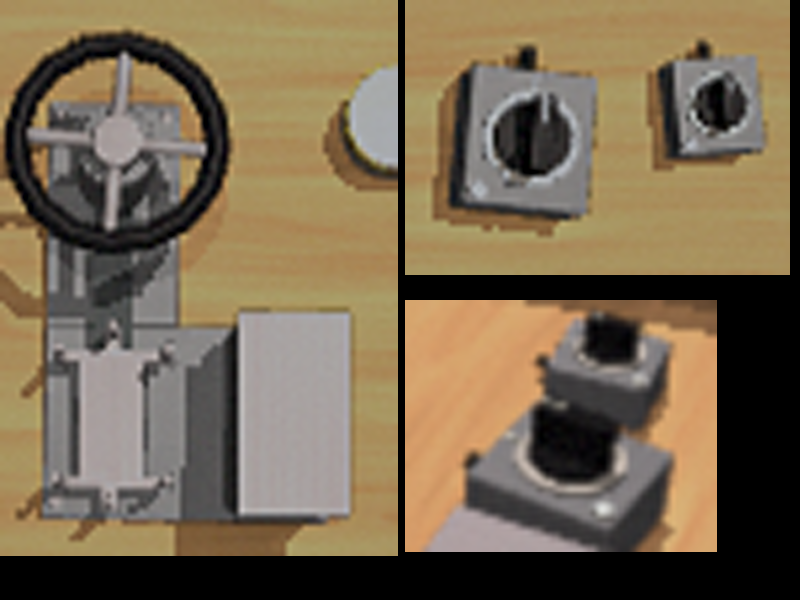

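View pics/c2.png

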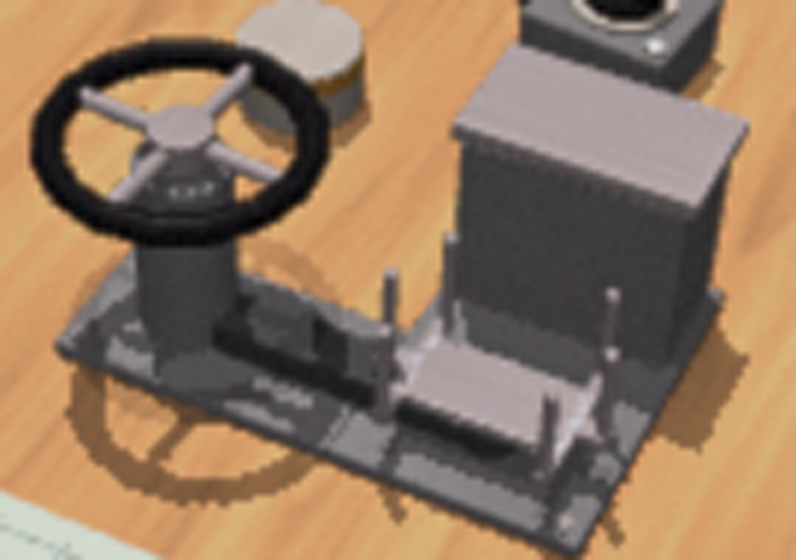

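Top crop: the wheel's spokes sit about 4° off the feeder axes (hub at crop px (119,140)). The plate is at (112,420) between six rods, and the ledge top spans (238,312)–(350,515). The knob bar on the middle box runs along the image vertical at crop px (535,135), larger than the one at (718,103). The side crop confirms a low plate, rods and an empty plate.

The two cameras differ by a few mm, so I'll check each against the mat's stated corners.

```bash
cat > m2.py <<'E'
from h import *
import sys
D={"top":np.load("top0.npz"),"side":np.load("side0.npz")}
def rect(n,mask,z):
    c=max(cv2.findContours(mask.astype(np.uint8),cv2.RETR_EXTERNAL,cv2.CHAIN_APPROX_NONE)[0],key=cv2.contourArea)
    w=np.array([onplane(n,a,b,z)[:2] for a,b in c[:,0,:]],np.float32)
    (x,y),(a,b),t=cv2.minAreaRect(w); return x,y,a,b,t
for n,z in D.items():
    p=z["p"];W=world(n,z["d"]);hsv=cv2.cvtColor(p,cv2.COLOR_BGR2HSV)
    X,Y,Z=W[...,0],W[...,1],W[...,2]
    reg=(abs(X-.52)<.2)&(abs(Y-.275)<.22)&(Z<.03)
    m=reg&((hsv[...,1]<60)|(Z>.012))&(hsv[...,2]>60)
    m=cv2.morphologyEx(m.astype(np.uint8),cv2.MORPH_OPEN,np.ones((5,5),np.uint8))
    print(n,"mat",rect(n,m,.003),"nominal .52 .275 .31 .36")
    m=(Z>.13)&(Z<.15)&(X>.35)&(X<.55)&(Y<-.09)&(Y>-.26)
    print(" ledge",rect(n,m,.139),"medz",np.median(Z[m]))
    m=(Z>.12)&(Z<.17)&(abs(X-.64)<.12)&(abs(Y+.06)<.13)
    c=max(cv2.findContours(m.astype(np.uint8),cv2.RETR_EXTERNAL,cv2.CHAIN_APPROX_NONE)[0],key=cv2.contourArea)
    w=np.array([onplane(n,a,b,.145)[:2] for a,b in c[:,0,:]],np.float32); print(" wheel",cv2.fitEllipse(w))
    m=(Z>.03)&(Z<.06)&(abs(X-.52)<.08)&(abs(Y+.38)<.08)|((Z>.06)&(Z<.1)&(abs(X-.52)<.06)&(abs(Y+.38)<.06))
    print(" box",rect(n,m,.05))
    m=(Z>.08)&(Z<.095)&(abs(X-.515)<.06)&(abs(Y+.383)<.06)
    print(" bar",rect(n,m,.087),np.median(Z[m]))
    m=(Z>.04)&(Z<.055)&(abs(X-.454)<.06)&(abs(Y+.055)<.035)
    print(" plate z",np.median(Z[m]))
    m=(Z>.004)&(Z<.2)&(X>.33)&(X<.75)&(Y>-.25)&(Y<.05)
print("wheel centre tri?")
E
python3 m2.py
```

```text
top mat (0.5200543403625488, 0.27434006333351135, 0.30640044808387756, 0.36188650131225586, 0.48708468675613403) nominal .52 .275 .31 .36
 ledge (0.45521339774131775, -0.17726686596870422, 0.07292681932449341, 0.13493584096431732, 89.9220199584961) medz 0.13947316636178386
 wheel ((0.6414505839347839, -0.05478871986269951), (0.15323665738105774, 0.1535196602344513), 108.69511413574219)
 box (0.5189543962478638, -0.38717299699783325, 0.0929868146777153, 0.10109836608171463, 83.8250732421875)
 bar (0.5203198790550232, -0.388307124376297, 0.017632674425840378, 0.05073052644729614, 83.02184295654297) 0.0871870666889869
 plate z 0.045914686505798996
side mat (0.519587516784668, 0.2764577269554138, 0.3609699010848999, 0.31099769473075867, 89.98928833007812) nominal .52 .275 .31 .36
 ledge (0.4516044557094574, -0.16973955929279327, 0.08727555721998215, 0.14158043265342712, 89.25234985351562) medz 0.13872419071964015
 wheel ((0.640315592288971, -0.05423310399055481), (0.15378490090370178, 0.16194742918014526), 30.92169761657715)
 box (0.5131094455718994, -0.37895074486732483, 0.12125464528799057, 0.10638980567455292, 83.04377746582031)
 bar (0.5167540311813354, -0.382737934589386, 0.023655274882912636, 0.052942872047424316, 87.8266372680664) 0.08615546401628599
 plate z 0.04564349568657272
wheel centre tri?
```

```bash
cat >> h.py <<'E'
PL=np.array([.456,-.0534]); FY=-.007; WC=np.array([.6413,-.0548]); KN=np.array([.5195,-.388]); KY=-.113
def q(psi): return [0,np.cos(psi/2),np.sin(psi/2),0]
def best(pos,psi):
    c=[]
    for k in(0,np.pi,-np.pi):
        j=ik(pos,q(psi+k))
        if j is not None: c.append((abs(j[6]),psi+k))
    return min(c)[1]
def fz(): return get_state()["wrist_force"][2]
def guarded(x,y,z0,z1,step=.002,thr=4,speed=.04):
    """descend from z0 to z1, stop on rise of the vertical force"""
    f0=fz(); z=z0
    while z>z1+1e-6:
        z=max(z-step,z1); move_straight([x,y,z],speed=speed)
        if abs(fz()-f0)>thr: break
    return z,fz()-f0
def park(): move_ptp([.38,-.36,.30],q(best([.38,-.36,.30],0)))
def st(*a):
    s=get_state(); print(*a,"t%.1f w%.3f g%.1f"%(s["t"],s["width"],s["grasp_force"]),"tcp",s["tcp_pos"],"F",s["wrist_force"])
E
python3 - <<'E'
from h import *
b=(.4511,.1644,-.2019)
command_gripper(.87,40)
psi=best([b[0],b[1],.15],b[2]); print("psi",psi)
move_ptp([b[0],b[1],.15],q(psi)); st("above")
move_straight([b[0],b[1],.04],speed=.15); st()
z,f=guarded(b[0],b[1],.036,.020); print(z,f); st("down")
E
```

```text
psi 2.939692653589793
above t3.1 w0.866 g0.0 tcp [0.4517 0.1635 0.1501] F [-0.9303 -0.5681 -0.663 ]
t4.0 w0.867 g0.0 tcp [0.4518 0.1648 0.0407] F [ 0.5026  0.1391 -0.2083]
0.02 0.515725077677881
down t6.1 w0.873 g0.0 tcp [0.451  0.1644 0.0199] F [ 0.0781 -0.3806  0.3075]
```

```bash
cat >> h.py <<'E'
ZP=.022
def pick(b):
    psi=best([b[0],b[1],.12],b[2]); command_gripper(.87,40)
    move_ptp([b[0],b[1],.12],q(psi)); move_straight([b[0],b[1],ZP],speed=.15)
    command_gripper(.5,40); st("gripped"); 
    move_straight([b[0],b[1],.18],speed=.2); st("lifted")
def place(i):
    """i blanks already on the plate"""
    zt=ZP-.003+.0455+.014*i; x,y=PL
    psi=best([x,y,.2],FY); move_ptp([x,y,.2],q(psi)); st("over plate")
    move_straight([x,y,zt+.008],speed=.12)
    z,f=guarded(x,y,zt+.008,zt-.003,step=.0015,thr=4); print("z-zt",z-zt,"f",f)
    command_gripper(.87); st("released"); move_straight([x,y,.2],speed=.2)
def look(tag):
    out={}
    for n in("top","side"):
        p,d=snapshot(n); np.savez(f"{tag}_{n}.npz",p=p,d=d); out[n]=(p,d)
    print(np.array(blanks(out["top"][0]))); return out
E
python3 - <<'E'
from h import *
b=(.4511,.1644,-.2019)
pick(b); place(0); park(); sleep(.3)
o=look("l1"); st()
t,s=o["top"][0],o["side"][0]
a=cv2.resize(t[180:230,250:290],(400,500),interpolation=cv2.INTER_CUBIC)
c=cv2.resize(s[180:240,245:285],(400,600),interpolation=cv2.INTER_CUBIC)
im=np.zeros((600,800,3),np.uint8);im[:500,:400]=a;im[:,400:]=c;cv2.imwrite("pics/l1.png",im)
E
```

```text
gripped t8.0 w0.500 g0.0 tcp [0.4514 0.1643 0.0224] F [ 0.2114  0.2794 -0.0605]
lifted t8.9 w0.502 g0.0 tcp [0.4503 0.164  0.1789] F [ 0.0546 -0.3394 -0.7901]
over plate t11.0 w0.501 g0.0 tcp [ 0.456  -0.053   0.1998] F [-0.8418  0.1044  0.3161]
z-zt -0.0030000000000000027 f -0.7701778894126923
released t14.6 w0.871 g0.0 tcp [ 0.456  -0.0534  0.0615] F [-1.2365  0.8721 -0.7447]
[[ 0.4493  0.2609  0.1255  0.0992  0.0582]
 [ 0.4504  0.3708  0.0395  0.099   0.0555]
 [ 0.4511  0.1644 -0.2019  0.0982  0.0584]
 [ 0.5783  0.1659  0.2293  0.1005  0.0583]
 [ 0.5888  0.2586 -0.1495  0.0991  0.0583]]
t17.1 w0.870 g0.0 tcp [ 0.3802 -0.3596  0.3   ] F [-1.1393 -0.5939  0.0716]
```

View pics/l1.png

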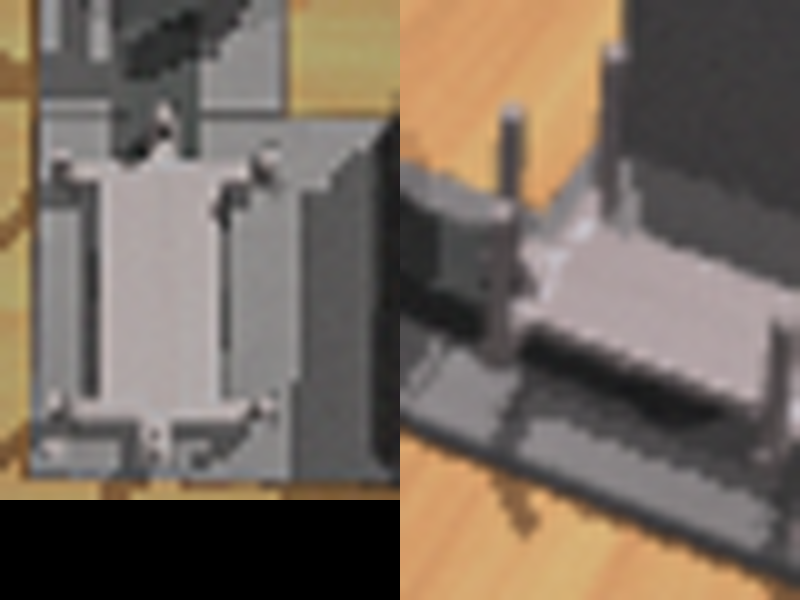

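The picture shows an empty plate, so the pads closed above the blank (it hasn't moved). I'll feel for the fingertip height with a guarded descent, then grip lower.

```bash
python3 - <<'E'
from h import *
b=(.4511,.1644,-.2019)
psi=best([b[0],b[1],.1],b[2])
move_ptp([b[0],b[1],.1],q(psi)); move_straight([b[0],b[1],.024],speed=.2)
z,f=guarded(b[0],b[1],.024,.003,step=.0015,thr=3); print("contact",z,f); st()
zz=z+.004; move_straight([b[0],b[1],zz],speed=.05)
command_gripper(.5,40); st("gripped")
E
```

```text
contact 0.003 -0.8779621743845532
t23.2 w0.867 g0.0 tcp [0.451  0.1644 0.0029] F [ 0.311   0.6436 -0.5091]
gripped t23.8 w0.501 g0.0 tcp [0.4511 0.1644 0.007 ] F [-0.4568 -0.7195  0.3196]
```

```bash
python3 - <<'E'
from h import *
o=look("l2"); t,s=o["top"][0],o["side"][0]
im=np.zeros((600,800,3),np.uint8)
im[:,:400]=cv2.resize(t[140:260,140:220],(400,600),interpolation=cv2.INTER_CUBIC)
im[:,400:]=cv2.resize(s[200:350,150:250],(400,600),interpolation=cv2.INTER_CUBIC)
cv2.imwrite("pics/l2.png",im)
E
```

```text
[[0.4504 0.3708 0.0395 0.099  0.0555]
 [0.5068 0.2014 0.0086 0.271  0.1993]]
```

View pics/l2.png

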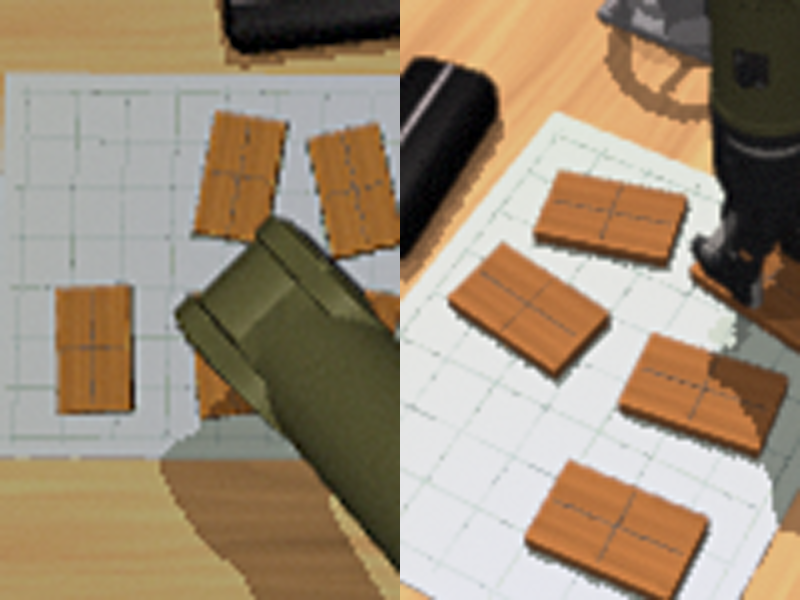

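Side view: the finger stands right beside the blank's edge (crop px (720,270)), low enough. So a command of 0.5 just isn't closed to 58 mm. I'll close fully here.

```bash
python3 - <<'E'
from h import *
b=(.4511,.1644,-.2019)
move_straight([b[0],b[1],.012],speed=.05)
command_gripper(0,40); st("gripped"); move_straight([b[0],b[1],.03],speed=.1); sleep(.2); st("up")
o=look("l3"); t,s=o["top"][0],o["side"][0]
cv2.imwrite("pics/l3.png",cv2.resize(s[190:290,190:290],(600,600),interpolation=cv2.INTER_CUBIC))
E
```

```text
gripped t24.7 w-0.001 g0.0 tcp [0.451  0.1644 0.0119] F [ 0.1305  0.9197 -0.4373]
up t25.2 w0.001 g0.0 tcp [0.4508 0.1642 0.0296] F [ 0.2858 -0.5348 -1.0408]
[[0.4505 0.3708 0.0395 0.0988 0.0555]
 [0.5068 0.2053 0.0086 0.271  0.2072]]
```

View pics/l3.png

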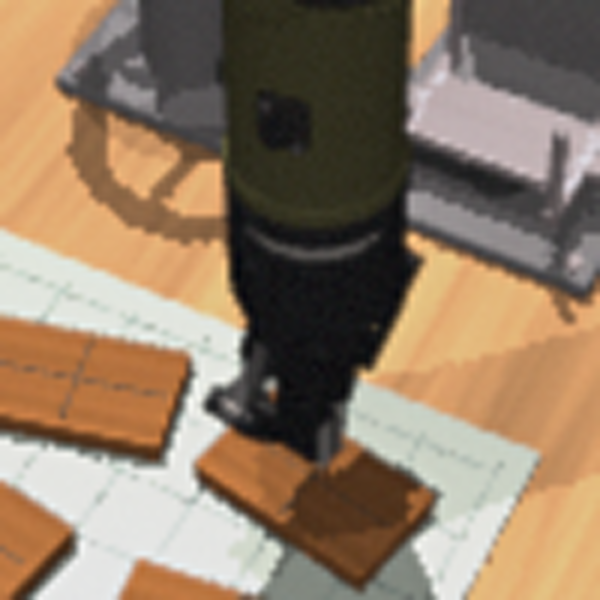

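Readings say shut, but the fingers seem to sit above the blank. I'll lift clear, compare widths 0 and 1, and measure the real tip height from the side depth.

```bash
python3 - <<'E'
from h import *
b=(.4511,.1644)
move_straight([b[0],b[1],.13],speed=.2)
ims=[]
for w in(0,1.):
    command_gripper(w,40); sleep(.2); st(w)
    p,d=snapshot("side"); W=world("side",d)
    k=(np.hypot(W[...,0]-b[0],W[...,1]-b[1])<.09)&(W[...,2]>.05)&(W[...,2]<.20)
    P=W[k]; 
    for lo in np.arange(.08,.19,.015):
        s=P[(P[:,2]>=lo)&(P[:,2]<lo+.015)]
        if len(s): print("z%.3f"%lo,len(s),"x",s[:,0].min(),s[:,0].max(),"y",s[:,1].min(),s[:,1].max())
    print("minz",P[:,2].min())
    ims.append(cv2.resize(p[150:270,210:290],(400,600),interpolation=cv2.INTER_CUBIC))
cv2.imwrite("pics/g.png",np.hstack(ims))
E
```

```text
0 t26.4 w-0.002 g0.0 tcp [0.4508 0.1645 0.1296] F [-0.0482  0.2304 -0.406 ]
z0.140 26 x 0.43797368144288007 0.4588406238731274 y 0.16058721768296824 0.1812067115019309
z0.155 33 x 0.4385932009677608 0.4585405275209698 y 0.16058616774325374 0.18131520009036195
z0.170 26 x 0.4347267898583273 0.4468322109043952 y 0.14309208799245465 0.19718292773569912
z0.185 88 x 0.4311124511909487 0.46530549967933327 y 0.1264661744579021 0.20676766517642298
minz 0.14271131566436845
1.0 t27.4 w0.996 g0.0 tcp [0.4511 0.1644 0.13  ] F [ 0.0599  0.7246 -0.1431]
z0.140 5 x 0.4376995535117478 0.45350738379032496 y 0.12033164379268424 0.21517784752173974
z0.155 54 x 0.4304635690330682 0.46751621978495644 y 0.11881037938863659 0.22217587210910617
z0.170 55 x 0.43004106592457253 0.4623005995008702 y 0.12161480617482023 0.22277587343099048
z0.185 43 x 0.42770025381145205 0.45980334983787646 y 0.10380382691894408 0.23687287354859854
minz 0.15196995801390722
```

View pics/g.png

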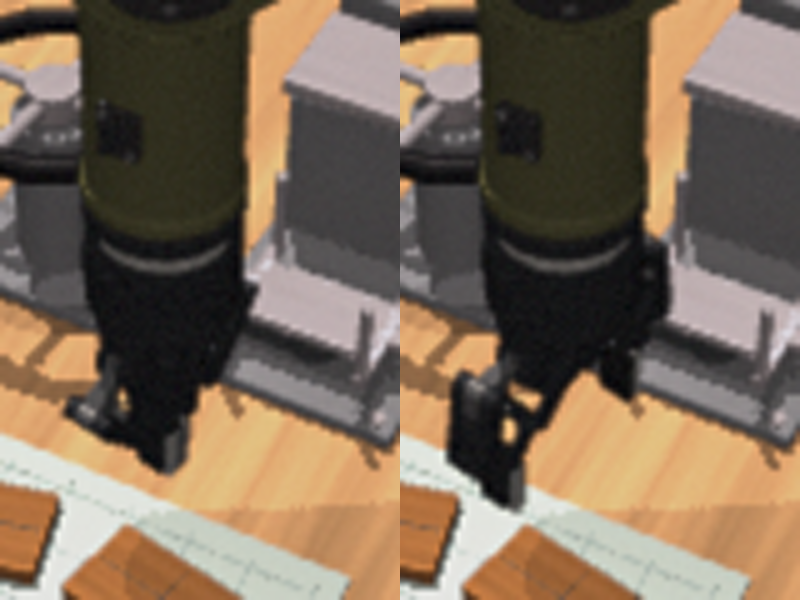

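The depth is clear: with the TCP reported at 0.130, the shut tips are really at z≈0.143 instead of 0.111. That puts the tool about 32 mm higher than stated. I'll check this at the earlier park pose, then feel for the mat.

```bash
python3 - <<'E'
from h import *
for f,n,c,zc in(("l1_side.npz","side",(.38,-.36),.30),("side0.npz","side",(.2575,-.5963),.2218)):
    W=world(n,np.load(f)["d"]); k=(np.hypot(W[...,0]-c[0],W[...,1]-c[1])<.07)&(W[...,2]>.12)
    P=W[k]; P=P[P[:,2].argsort()]; print(f,len(P),"tip-TCP",P[:6,2]-zc, P[:60].mean(0)[:2])
b=(.4511,.1644)
command_gripper(.87,40)
move_straight([*b,.01],speed=.2)
z,f=guarded(*b,.01,-.022,step=.0015,thr=3); print("contact",z,f); st()
E
```

```text
l1_side.npz 2184 tip-TCP [-0.1799 -0.1791 -0.1755  0.0153  0.0171  0.0178] [ 0.376  -0.3505]
side0.npz 2001 tip-TCP [0.0202 0.0214 0.022  0.022  0.0223 0.0225] [ 0.2575 -0.5934]
contact -0.015499999999999996 11.646821855896157
t32.7 w0.866 g6.2 tcp [ 0.4513  0.1646 -0.0145] F [-4.5563 -2.2942 12.0583]
```

The offset is constant: the tips touch the mat at a commanded −0.015. I'll correct the pick height and grip.

```bash
sed -i 's/^ZP=.*/ZP=-.009/; s/command_gripper(.5,40)/command_gripper(0,40)/' h.py
sed -i 's/\.2\],/.16],/g; s/,\.2\]/,.16]/g' h.py; grep -n "16\]" h.py
cat > crop.py <<'E'
from h import *
def crop(o,name):
    t,s=o["top"][0],o["side"][0]
    im=np.zeros((600,800,3),np.uint8)
    im[:500,:400]=cv2.resize(t[180:230,250:290],(400,500),interpolation=cv2.INTER_CUBIC)
    im[:,400:]=cv2.resize(s[170:230,245:285],(400,600),interpolation=cv2.INTER_CUBIC)
    cv2.imwrite(name,im)
def stack(o):
    """pose of the brown top on the plate, and its height"""
    p,d=o["top"]; W=world("top",d); hsv=cv2.cvtColor(p,cv2.COLOR_BGR2HSV)
    k=(abs(W[...,0]-PL[0])<.068)&(abs(W[...,1]-PL[1])<.055)&(W[...,2]>.05)&(hsv[...,1]>90)
    z=np.median(W[k][:,2]); m=(k&(W[...,2]>z-.006)).astype(np.uint8)
    m=cv2.morphologyEx(m,cv2.MORPH_CLOSE,np.ones((3,3),np.uint8))
    c=max(cv2.findContours(m,cv2.RETR_EXTERNAL,cv2.CHAIN_APPROX_NONE)[0],key=cv2.contourArea)
    w=np.array([onplane("top",a,b,z)[:2] for a,b in c[:,0,:]],np.float32)
    (x,y),(a,b),t=cv2.minAreaRect(w)
    if a<b:t+=90;a,b=b,a
    print("stack top z %.4f centre-PL (mm) %.1f %.1f yaw %.1f size %.3f %.3f"%(z,(x-PL[0])*1e3,(y-PL[1])*1e3,(t+90)%180-90,a,b))
E
python3 - <<'E'
from h import *
from crop import *
b=(.4511,.1644,-.2019)
pick(b); place(0); park(); sleep(.3)
o=look("l4"); st(); stack(o); crop(o,"pics/l4.png")
E
```

```text
63:    psi=best([x,y,.16],FY); move_ptp([x,y,.16],q(psi)); st("over plate")
66:    command_gripper(.87); st("released"); move_straight([x,y,.16],speed=.2)
gripped t34.9 w0.663 g43.3 tcp [ 0.4521  0.1646 -0.0079] F [-0.9832 -0.04    6.4215]
lifted t35.9 w0.671 g42.7 tcp [0.4504 0.1639 0.179 ] F [ 0.5685  0.0681 -1.9526]
over plate t38.0 w0.668 g42.7 tcp [ 0.456  -0.053   0.1599] F [ 0.3086  0.9978 -0.4712]
z-zt 0.0004999999999999935 f 6.742521929175952
released t40.7 w0.875 g0.0 tcp [ 0.456  -0.0534  0.0339] F [ 0.2042  0.1644 -0.0772]
[[ 0.434   0.2372  0.1189  0.099   0.0583]
 [ 0.4505  0.3687  0.044   0.0989  0.0592]
 [ 0.5783  0.1657  0.2351  0.1006  0.0577]
 [ 0.5888  0.2586 -0.1495  0.0991  0.0583]]
t43.2 w0.867 g0.0 tcp [ 0.3802 -0.3596  0.3   ] F [0.3868 0.1716 0.7588]
stack top z 0.0596 centre-PL (mm) 3.2 -1.8 yaw 0.5 size 0.096 0.054
```

View pics/l4.png

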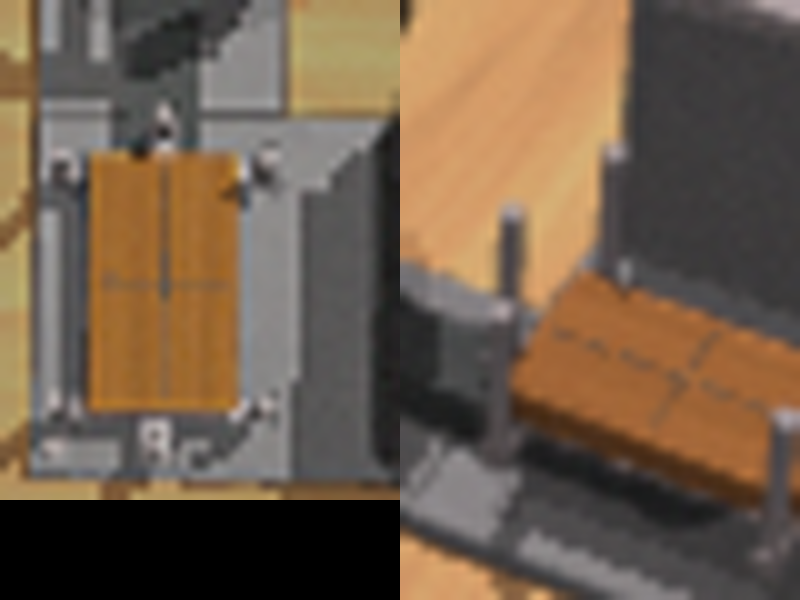

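The first blank lies flat on the plate between the rods. Cross centre is at crop px (165,283); rod tops are near (62,158), (265,163), (163,110), (155,430), (60,403) and (264,403). A blank at (0.449,0.261) was knocked to (0.434,0.237). Next I'll check the blank's centre against the rod tops.

```bash
python3 - <<'E'
from h import *
T=lambda x,y:(250+x/10-.5,180+y/10-.5)
R=np.array([onplane("top",*T(*p),.105)[:2] for p in[(62,158),(265,163),(163,110),(155,430),(60,403),(264,403)]])
print(R,"mean",R.mean(0)); print("cross",onplane("top",*T(165,283),.0595)[:2],"PL",PL)
# triangulate cross with side: crop (683,378)->
print(tri(T(165,283),(245+283/10-.5,170+378/10-.5)))
E
```

```text
[[ 0.5012 -0.0156]
 [ 0.5    -0.0914]
 [ 0.5196 -0.0532]
 [ 0.4005 -0.051 ]
 [ 0.4101 -0.0158]
 [ 0.4108 -0.0913]] mean [ 0.457  -0.0531]
cross [ 0.4579 -0.0551] PL [ 0.456  -0.0534]
(array([ 0.4582, -0.0551,  0.0568]), np.float64(0.0003351951596711986))
```

```bash
sed -i 's/x,y=PL$/x,y=PL+OFF/; s/^ZP=/OFF=np.array([0,.0008])\nZP=/' h.py
cat > run.py <<'E'
from h import *
from crop import *
import sys
i0,i1=int(sys.argv[1]),int(sys.argv[2])
bs=np.array(blanks(snapshot("top")[0]))
for i in range(i0,i1):
    b=min([b for b in bs if b[3]>.093 and b[3]<.106],key=lambda b:b[1]); print("blank",i,b)
    pick(b)
    if get_state()["width"]<.6: print("LOST at pick"); break
    place(i); park(); sleep(.3)
    o=look("s%d"%(i+1)); bs=np.array(blanks(o["top"][0])); st(); stack(o); crop(o,"pics/s%d.png"%(i+1))
    if len(bs)!=4-i: print("count?"); break
E
python3 run.py 1 3
```

```text
blank 1 [0.5783 0.1659 0.2293 0.1005 0.0583]
gripped t46.9 w0.667 g44.0 tcp [ 0.5794  0.1663 -0.0076] F [-0.6471 -0.1119  6.6605]
lifted t48.0 w0.664 g43.3 tcp [0.5776 0.1654 0.1786] F [ 0.2467 -0.4392 -0.8689]
over plate t50.2 w0.667 g43.2 tcp [ 0.4561 -0.0522  0.16  ] F [-0.1272  0.8938  0.4691]
z-zt 0.0004999999999999935 f 9.14109376677977
released t52.8 w0.867 g0.0 tcp [ 0.4559 -0.0526  0.0479] F [ 0.3948 -0.2785  0.592 ]
[[ 0.434   0.2372  0.1189  0.099   0.0582]
 [ 0.4505  0.3708  0.0395  0.0989  0.0555]
 [ 0.5888  0.2586 -0.1495  0.0991  0.0583]]
t55.2 w0.867 g0.0 tcp [ 0.3802 -0.3596  0.3   ] F [-0.8664  0.0062  0.3988]
stack top z 0.0737 centre-PL (mm) 0.5 0.4 yaw 0.2 size 0.099 0.057
blank 2 [0.434  0.2372 0.1189 0.099  0.0582]
gripped t58.9 w0.662 g43.3 tcp [ 0.435   0.2376 -0.0078] F [-1.1219 -0.5495  6.2692]
lifted t60.0 w0.670 g42.6 tcp [0.4333 0.2366 0.1788] F [ 0.0219 -0.7606  0.2154]
over plate t62.1 w0.670 g42.6 tcp [ 0.456  -0.0521  0.1599] F [ 0.0336  0.1171 -0.0527]
z-zt 0.0005000000000000004 f 7.097331288538461
released t64.6 w0.869 g0.0 tcp [ 0.4559 -0.0526  0.0619] F [ 0.035  -0.5827 -0.5146]
[[ 0.4505  0.3687  0.044   0.0989  0.0593]
 [ 0.5888  0.2586 -0.1495  0.0991  0.0583]]
t67.0 w0.869 g0.0 tcp [ 0.3802 -0.3596  0.3   ] F [ 0.1278 -0.5121  0.4456]
stack top z 0.0877 centre-PL (mm) 1.3 0.5 yaw 0.5 size 0.094 0.057
```

```bash
python3 run.py 3 5
```

```text
blank 3 [ 0.5888  0.2586 -0.1495  0.0991  0.0583]
gripped t70.9 w0.666 g44.4 tcp [ 0.5896  0.2592 -0.0075] F [ 0.3442 -0.5832  5.6726]
lifted t72.0 w0.666 g43.7 tcp [0.5882 0.2579 0.1784] F [-0.1565 -0.1996 -0.1777]
over plate t73.8 w0.665 g43.7 tcp [ 0.4562 -0.0519  0.16  ] F [1.4017 0.2703 0.0717]
z-zt 0.0005000000000000004 f 8.929313240744758
released t76.1 w0.866 g0.0 tcp [ 0.4559 -0.0526  0.0759] F [-0.2289 -0.2856  0.2028]
[[0.4505 0.3708 0.0395 0.0989 0.0555]]
t78.4 w0.868 g0.0 tcp [ 0.3802 -0.3596  0.3   ] F [-0.484   0.1962  0.1446]
stack top z 0.1015 centre-PL (mm) 2.3 0.9 yaw 0.2 size 0.097 0.056
blank 4 [0.4505 0.3708 0.0395 0.0989 0.0555]
gripped t82.6 w0.667 g43.4 tcp [ 0.4513  0.3717 -0.0076] F [-1.2307 -0.3243  5.2169]
lifted t83.7 w0.667 g42.6 tcp [0.45   0.37   0.1786] F [-0.2733  0.1373 -0.6768]
over plate t85.4 w0.667 g42.6 tcp [ 0.4562 -0.0518  0.16  ] F [ 0.3661  0.6197 -0.8295]
z-zt 0.0005000000000000004 f 8.464200194300625
released t87.7 w0.871 g0.0 tcp [ 0.4559 -0.0526  0.0899] F [ 0.0353 -0.1393 -0.022 ]
[]
t89.9 w0.871 g0.0 tcp [ 0.3802 -0.3596  0.3   ] F [-0.1064 -0.3103  1.2023]
stack top z 0.1156 centre-PL (mm) 1.3 1.0 yaw 0.5 size 0.096 0.056
```

View pics/s5.png

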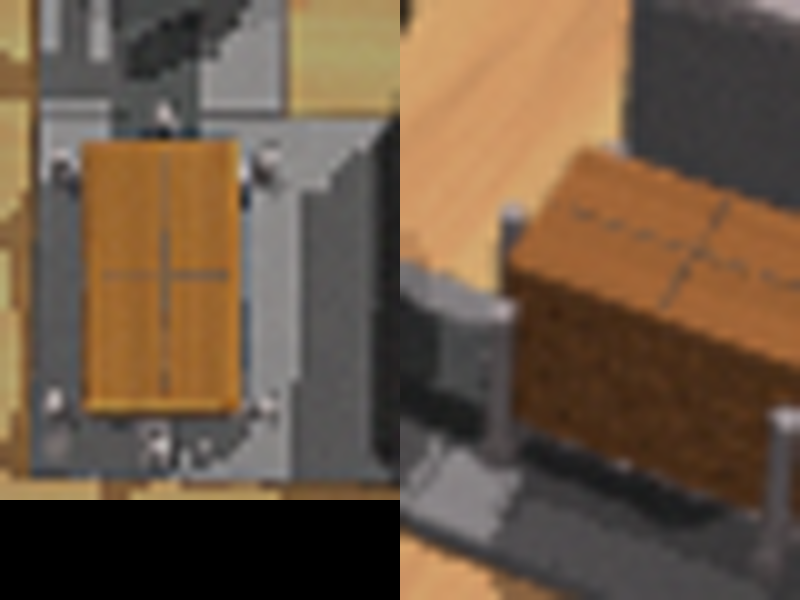

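All five blanks are in a square pile between the rods, centred to within about 1 mm, with the top at 0.1156. The needed lift is about 23.7 mm, or roughly 3.93 rad. Next I'll plan the crank grips.

```bash
cat >> h.py <<'E'
ZW=.113
def wp(phi,z): return [WC[0]+.07*np.cos(phi),WC[1]+.07*np.sin(phi),z]
def stroke(phi,d,off=None,n=None):
    psi=phi+np.pi/2+off; command_gripper(.45,40)
    move_ptp(wp(phi,ZW+.07),q(psi)); f0=fz(); move_straight(wp(phi,ZW),speed=.12)
    if abs(fz()-f0)>6: print("contact!",fz()-f0)
    command_gripper(0,40); st("rim")
    n=n or max(1,int(np.ceil(abs(d)/.17))); fm=0
    for a in np.linspace(0,-d,n+1)[1:]:
        move_straight(wp(phi+a,ZW),q(psi+a),speed=.08); fm=max(fm,np.linalg.norm(get_state()["wrist_force"]))
    st("turned fmax %.1f"%fm); command_gripper(.45); move_straight(wp(phi-d,ZW+.07),speed=.2)
E
python3 - <<'E'
from h import *
for k in range(4):
    for off in(0,np.pi,-np.pi):
        r=[]
        for a in(0,-.65,-1.31):
            phi=FY-.07+np.pi/4+k*np.pi/2+a
            j=ik(wp(phi,ZW),q(phi+np.pi/2+off)); r.append(None if j is None else j.round(2))
        print(k,"off%.2f"%off,r)
E
```

```text
0 off0.00 [array([ 0.66,  0.72, -1.05,  1.43,  0.63,  1.35,  0.29]), array([ 0.61,  0.68, -0.88,  1.38,  0.53,  1.32, -0.23]), array([ 0.76,  0.74, -1.04,  1.4 ,  0.64,  1.36, -0.89])]
0 off3.14 [array([ 0.16,  0.49, -0.26,  1.45,  0.13,  1.21, -2.54]), array([-0.64,  0.75,  1.06,  1.43, -0.66,  1.34, -2.63]), array([ 0.82,  0.82, -1.18,  1.4 ,  0.76,  1.42,  2.19])]
0 off-3.14 [array([ 0.16,  0.49, -0.26,  1.45,  0.13,  1.21, -2.54]), array([-0.64,  0.75,  1.06,  1.43, -0.66,  1.34, -2.63]), array([ 0.82,  0.82, -1.18,  1.4 ,  0.76,  1.42,  2.19])]
1 off0.00 [array([ 0.86,  0.56, -1.18,  1.69,  0.55,  1.26,  1.84]), array([ 0.77,  0.67, -1.18,  1.59,  0.64,  1.32,  1.13]), array([ 0.74,  0.79, -1.22,  1.47,  0.75,  1.4 ,  0.46])]
1 off3.14 [array([ 0.86,  0.56, -1.18,  1.69,  0.55,  1.26, -1.3 ]), array([ 0.84,  0.81, -1.36,  1.59,  0.8 ,  1.41, -2.11]), array([ 0.69,  0.72, -1.1 ,  1.47,  0.64,  1.35, -2.62])]
1 off-3.14 [array([ 0.86,  0.56, -1.18,  1.69,  0.55,  1.26, -1.3 ]), array([ 0.84,  0.81, -1.36,  1.59,  0.8 ,  1.41, -2.11]), array([ 0.69,  0.72, -1.1 ,  1.47,  0.64,  1.3
[... 423 characters left out ...]
1.69,  0.7 ,  1.34,  0.33]), array([ 1.07,  0.63, -1.34,  1.75,  0.64,  1.29, -0.36]), array([ 0.97,  0.63, -1.31,  1.72,  0.63,  1.29, -1.08])]
3 off0.00 [array([ 0.81,  0.73, -1.06,  1.43,  0.63,  1.35, -1.14]), array([ 0.88,  0.63, -1.03,  1.54,  0.55,  1.29, -1.73]), array([ 0.99,  0.58, -1.13,  1.65,  0.55,  1.27, -2.42])]
3 off3.14 [array([ 0.86,  0.8 , -1.18,  1.43,  0.74,  1.4 ,  1.95]), array([ 0.95,  0.72, -1.18,  1.53,  0.67,  1.35,  1.34]), array([ 1.09,  0.74, -1.35,  1.65,  0.74,  1.36,  0.6 ])]
3 off-3.14 [array([ 0.86,  0.8 , -1.18,  1.43,  0.74,  1.4 ,  1.95]), array([ 0.95,  0.72, -1.18,  1.53,  0.67,  1.35,  1.34]), array([ 1.09,  0.74, -1.35,  1.65,  0.74,  1.36,  0.6 ])]
```

```bash
python3 - <<'E'
from h import *
from crop import *
phi=FY-.07+np.pi/4+np.pi/2
move_ptp([.45,-.2,.30],q(best([.45,-.2,.30],0)))
stroke(phi,2.6,0)
move_ptp([.45,-.3,.30],q(best([.45,-.3,.30],0))); park(); sleep(.2)
o=look("w1"); st(); stack(o)
W=world("top",o["top"][1]); k=(abs(W[...,0]-.455)<.05)&(abs(W[...,1]+.177)<.025); print("ledge",np.median(W[k][:,2]))
W=world("side",o["side"][1]); k=(abs(W[...,0]-.455)<.05)&(abs(W[...,1]+.177)<.025); print("side ledge",np.median(W[k][:,2]))
k=(abs(W[...,0]-.456)<.04)&(abs(W[...,1]+.053)<.02)&(W[...,2]>.1); print("side stack",np.median(W[k][:,2]))
t=o["top"][0]
im=np.zeros((600,800,3),np.uint8)
im[:,:400]=cv2.resize(t[130:235,245:315],(400,600),interpolation=cv2.INTER_CUBIC)
im[:,400:]=cv2.resize(o["side"][0][140:230,190:250],(400,600),interpolation=cv2.INTER_CUBIC)
cv2.imwrite("pics/w1.png",im)
E
```

```text
rim t94.7 w0.209 g38.1 tcp [ 0.5962 -0.0011  0.1141] F [-1.0166  0.2186  4.8632]
turned fmax 13.4 t99.7 w0.210 g40.3 tcp [ 0.7055 -0.0764  0.1141] F [-8.8972  2.0512  9.8429]
[]
t102.7 w0.447 g0.0 tcp [ 0.3811 -0.359   0.2998] F [-0.0265  0.6165 -0.5047]
stack top z 0.1312 centre-PL (mm) 2.1 1.2 yaw 0.5 size 0.099 0.055
ledge 0.1394726609620639
side ledge 0.1388943666250777
side stack 0.13112897767733345
```

View pics/w1.png

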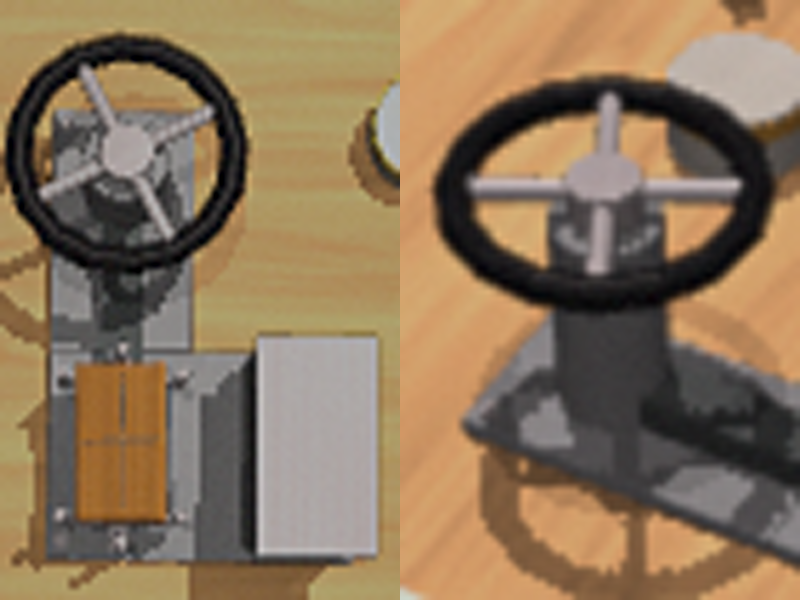

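The wheel's spokes at crop px (212,108) and (85,70) read 62.7° mod 90°, i.e. 2.66 rad. That matches the pile top at 0.131, so 1.34 rad remains.

```bash
cat > meas.py <<'E'
from h import *
from crop import *
def meas(tag):
    o=look(tag); st(); stack(o)
    for n in("top","side"):
        W=world(n,o[n][1]); k=(abs(W[...,0]-.455)<.05)&(abs(W[...,1]+.177)<.025); l=np.mean(W[k][:,2])
        k=(abs(W[...,0]-.456)<.04)&(abs(W[...,1]+.053)<.02)&(W[...,2]>.1); print(n,"stack-ledge mm",(np.mean(W[k][:,2])-l)*1e3)
    t=o["top"][0]; im=np.zeros((600,800,3),np.uint8)
    im[:,:400]=cv2.resize(t[130:235,245:315],(400,600),interpolation=cv2.INTER_CUBIC)
    im[:,400:]=cv2.resize(o["side"][0][130:220,240:300],(400,600),interpolation=cv2.INTER_CUBIC)
    cv2.imwrite(f"pics/{tag}.png",im)
E
python3 - <<'E'
from h import *
from meas import meas
phi=FY-2.66+np.pi/4+np.pi
move_ptp([.45,-.3,.30],q(best([.45,-.3,.30],0)))
stroke(phi,1.34,0)
move_ptp([.45,-.3,.30],q(best([.45,-.3,.30],0))); park(); sleep(.2)
meas("w2")
E
```

```text
rim t106.2 w0.214 g38.1 tcp [0.6632 0.0107 0.1144] F [-2.9621 -2.2031  5.5346]
turned fmax 13.3 t108.7 w0.212 g42.0 tcp [ 0.7089 -0.0602  0.1144] F [-9.951  -0.6366  8.7837]
[]
t111.7 w0.451 g0.0 tcp [ 0.3811 -0.359   0.2998] F [-0.9666  0.149  -0.2666]
stack top z 0.1390 centre-PL (mm) 1.6 1.3 yaw 0.5 size 0.098 0.055
top stack-ledge mm -0.5693939286659511
side stack-ledge mm 0.029387765483973594
```

View pics/w2.png

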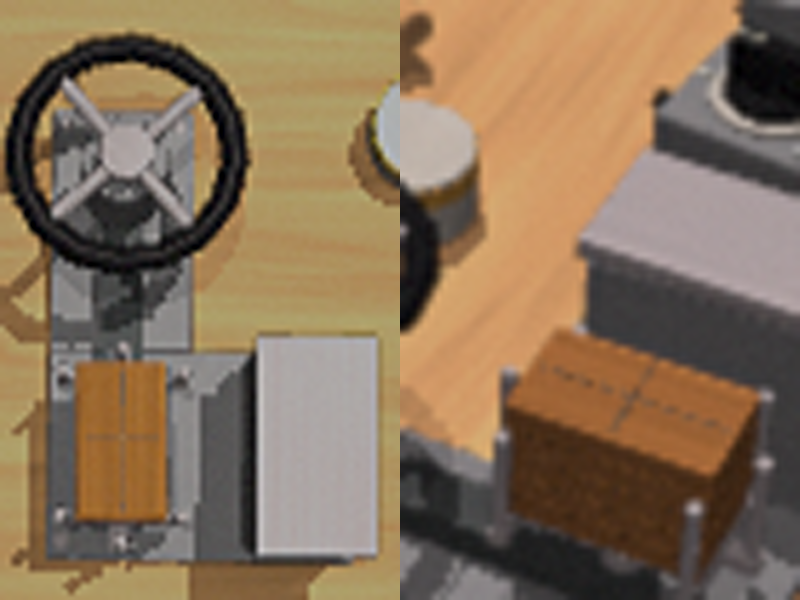

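The pile is flush: −0.6 mm (top) and 0.0 mm (side), with the wheel read at about 4.00 rad. Now the knob on the middle-sized box (top px (550,300)).

```bash
python3 - <<'E'
from h import *
k=[]
for off in(0,np.pi,-np.pi):
    a=ik([*KN,.053],q(KY+off)); c=ik([*KN,.053],q(KY-1.3+off))
    if a is not None and c is not None: k.append((max(abs(a[6]),abs(c[6])),off,a.round(2),c.round(2)))
k.sort(key=lambda r:r[0]); print(k); psi=KY+k[0][1]
command_gripper(.45,60)
move_ptp([*KN,.14],q(psi)); f0=fz(); move_straight([*KN,.053],speed=.1); print("f",fz()-f0)
command_gripper(0,60); st("grip")
for a in(.2,.4,.6,.8,1.0,1.1,1.2,1.24,1.27):
    move_straight([*KN,.053],q(psi-a),speed=.05); s=get_state(); print(a,"Tz",s["ft_torque"],"F",s["wrist_force"])
sleep(.3); st()
p,d=snapshot("side"); cv2.imwrite("pics/k1.png",cv2.resize(p[70:170,250:350],(600,600),interpolation=cv2.INTER_CUBIC))
E
```

```text
[(np.float64(1.9293368849616093), 3.141592653589793, array([ 0.88,  0.47, -0.36,  1.63,  0.18,  1.08,  1.93]), array([ 0.79,  0.46, -0.23,  1.63,  0.12,  1.07,  0.67])), (np.float64(1.9293368849616097), -3.141592653589793, array([ 0.88,  0.47, -0.36,  1.63,  0.18,  1.08,  1.93]), array([ 0.79,  0.46, -0.23,  1.63,  0.12,  1.07,  0.67])), (np.float64(2.4150718328814853), 0, array([ 0.73,  0.45, -0.16,  1.63,  0.08,  1.06, -1.14]), array([ 0.67,  0.45, -0.09,  1.64,  0.04,  1.06, -2.42]))]
f 1.420853341165357
grip t115.6 w0.177 g61.2 tcp [ 0.5198 -0.3894  0.0541] F [-0.2929 -2.3333  2.492 ]
0.2 Tz [-0.8333  0.059   0.0356] F [-0.3274 -4.4904  4.7466]
0.4 Tz [-0.9921  0.1485  0.0483] F [-0.8517 -5.2869  4.97  ]
0.6 Tz [-1.091   0.1857  0.0756] F [-0.6805 -4.1574  5.4622]
0.8 Tz [-1.1588  0.2355  0.1828] F [-0.494  -5.7605  5.727 ]
1.0 Tz [-1.2062  0.2836  0.0873] F [-1.4976 -5.6697  5.5119]
1.1 Tz [-1.1896  0.3401  0.1798] F [-3.2505 -6.2953  5.8208]
1.2 Tz [-1.2297  0.3699  0.1905] F [-3.1735 -5.8083  6.3453]
1.24 Tz [-1.2687  0.484   0.9118] F [-1.3961 -6.1071  5.8482]
1.27 Tz [-1.3499  0.5191  1.3391] F [-2.411  -6.9459  6.6684]
t118.7 w0.173 g66.9 tcp [ 0.5189 -0.3905  0.054 ] F [-3.5507 -5.8546  5.5733]
```

View pics/k1.png

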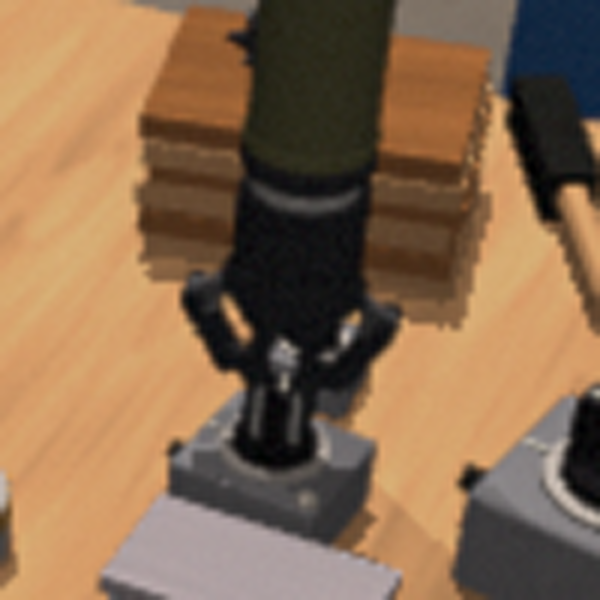

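The fingers hold the middle knob's bar (crop px (275,430)). The torque jump from 0.19 to 1.34 N m shows it is on its hard stop. Now I'll release, back off, and do a final check.

```bash
python3 - <<'E'
from h import *
from meas import meas
command_gripper(.8); sleep(.4); move_straight([*KN,.2],speed=.15); park(); sleep(.5)
meas("f1")
p=np.load("f1_top.npz")["p"]; d=np.load("f1_top.npz")["d"]; W=world("top",d);X,Y,Z=np.moveaxis(W,-1,0)
m=((Z>.08)&(Z<.095)&(abs(X-.515)<.06)&(abs(Y+.383)<.06)).astype(np.uint8)
c=max(cv2.findContours(m,cv2.RETR_EXTERNAL,cv2.CHAIN_APPROX_NONE)[0],key=cv2.contourArea)
print("bar",cv2.minAreaRect(np.array([onplane("top",a,b,.087)[:2] for a,b in c[:,0,:]],np.float32)))
cv2.imwrite("pics/f1t.png",cv2.resize(p[60:260,130:430],(800,533),interpolation=cv2.INTER_CUBIC))
E
```

```text
[]
t122.9 w0.798 g0.0 tcp [ 0.38 -0.36  0.3 ] F [0.0205 0.6181 0.1007]
stack top z 0.1392 centre-PL (mm) 1.6 1.3 yaw 0.5 size 0.098 0.055
top stack-ledge mm 0.11126166796079917
side stack-ledge mm 0.036658748836376764
bar ((0.5202324986457825, -0.38906368613243103), (0.016150832176208496, 0.05072174221277237), 83.10095977783203)
```

View pics/f1t.png

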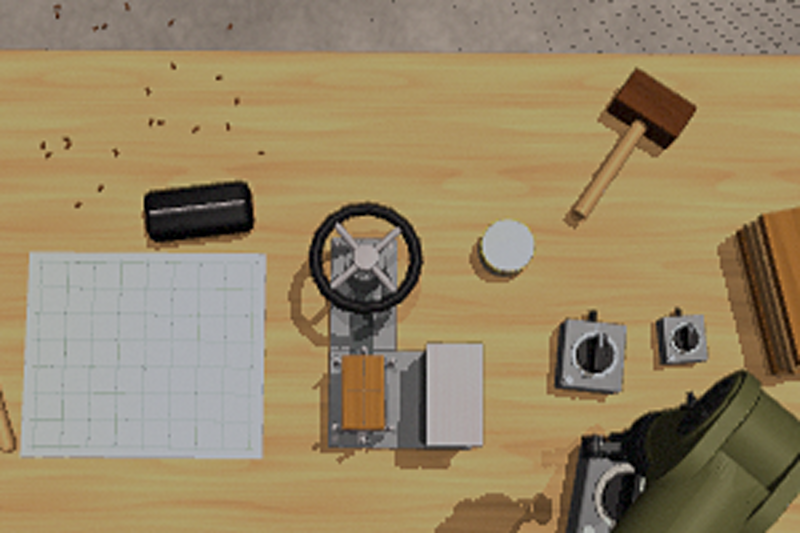

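The mat is empty, the pile (px (364,392)) is flush, the knob (px (596,355)) is back at rest, and the case and tin haven't moved. Signing off.

```bash
python3 -c "
from workcell import *
print(sign_off())"
```

```text
the job is handed in; nothing more can be done
None
```

Job handed in after about 123 s: all five blanks are piled on the lift plate, centred to within about 2 mm and flush with the ledge to about 0.1 mm; the start knob went to its stop and sprang back, and the robot is touching nothing.

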